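# Set out the stacked coffee cups on their saucers

### The job

Take the two stacks of coffee cups apart and set every cup upright in the middle of the saucer of its own colour. Put the cups down, do not drop or knock them over, leave the saucers where they stand, and do not shift the wooden pepper mill and the white mug behind them.

Things in the scene. Friction and masses are not known exactly. Their poses are not given: they have to be found in the camera images.
- cup_blue: Blue glazed coffee cup, no handle, larger size: 68 mm outside diameter (walls upright from 4 to 36 mm above its base), drawn in to a 55 mm wide rim (46 mm inside), 50 mm high, 180 g, pale foot 58 mm wide and 4 mm high. Origin: centre of the underside; z up through the mouth. At the start it stands on the worktop at the bottom of a stack of two.
- cup_yellow: Yellow glazed coffee cup, no handle, larger size: 68 mm outside diameter (walls upright from 4 to 36 mm above its base), drawn in to a 55 mm wide rim (46 mm inside), 50 mm high, 180 g, pale foot 58 mm wide and 4 mm high. Origin: centre of the underside; z up through the mouth. At the start it stands on the worktop at the bottom of a stack of two.
- cup_red: Red glazed coffee cup, no handle, smaller size: 52 mm outside diameter (upright walls from 5 to 38 mm above its base), rim 47 mm wide, 50 mm high, 120 g, pale foot 42 mm wide, 5 mm high. Origin: centre of the underside; z up. At the start it stands on one of the larger cups, its foot inside that mouth, its body on the rim, its origin 45 mm above the other's.
- cup_green: Green glazed coffee cup, no handle, smaller size: 52 mm outside diameter (upright walls from 5 to 38 mm above its base), rim 47 mm wide, 50 mm high, 120 g, pale foot 42 mm wide, 5 mm high. Origin: centre of the underside; z up. At the start it stands on one of the larger cups, its foot inside that mouth, its body on the rim, its origin 45 mm above the other's.
- saucer_blue: Blue saucer with a pale round spot in the middle, 100 mm wide, loose on the worktop, 300 g, its sloping edge 10 mm high, its flat inside 72 mm wide and 5 mm above the worktop. Origin: centre of the underside; z up.
- saucer_yellow: Yellow saucer with a pale round spot in the middle, 100 mm wide, loose on the worktop, 300 g, its sloping edge 10 mm high, its flat inside 72 mm wide and 5 mm above the worktop. Origin: centre of the underside; z up.
- saucer_red: Red saucer with a pale round spot in the middle, 100 mm wide, loose on the worktop, 300 g, its sloping edge 10 mm high, its flat inside 72 mm wide and 5 mm above the worktop. Origin: centre of the underside; z up.
- saucer_green: Green saucer with a pale round spot in the middle, 100 mm wide, loose on the worktop, 300 g, its sloping edge 10 mm high, its flat inside 72 mm wide and 5 mm above the worktop. Origin: centre of the underside; z up.
- mill: Turned wooden pepper mill, 58 mm wide, 170 mm high, a bystander standing at the back. Origin: centre of the underside.
- mug: White mug with a reddish-brown inside and a handle, 87 x 113 mm, 90 mm high, a bystander at the back. Origin: centre of the underside.

How it is judged:
By the outcome, as a careful person would: the job done as asked, in the order asked, and still so for the second after the job is handed in, with the robot touching nothing.
It also fails if it takes over 86 s, if anything falls off the work surface, if the arm or the gripper's body presses on something with over 40 N, if the wrist force passes 120 N, or if a joint passes its speed limit or range.

### The arm

A 6-joint arm with a two-finger parallel gripper is mounted at the origin on a cart in front of the work surface, level with it; the furniture and walls round the work are solid. World frame = base frame: x ahead of the robot, y to its left, z up, the work surface at z = 0. Lengths are in mm, angles in rad, forces in N, time in s.
With the tool pointing down it reaches from about 275 to 1000 mm from the base axis. Payload 8.4 kg.
Tool frame: the origin (TCP) lies at the very end of the fingers, on their centre line; the grasp point (between the pads) lies 19 mm behind it; z points along the fingers, y is the line along which they close (so a half turn about z gives the same grasp; the last joint's range is limited). The gripper opens to 85 mm and grips with 20 to 120 N. Pads are 22 mm wide; open, the fingers measure 114 mm over their backs; the gripper's body (76 mm by 85 mm) begins 54 mm behind the grasp point. The pads swing forward as they close: fully open they stand 13 mm farther back than shut.
Start: joints at [-1.246, 0.353, 1.633, -0, 1.155, -0.002], TCP at [200.632, -591.924, 231.281] pointing down, gripper open.
Joint ranges: [-2.63, 2.63], [-0.92, 2.1], [0.06, 2.66], [-1.3, 4.44], [0, 2.69], [-3.02, 3.02]. Speed limits (rad/s): [2.22, 2.22, 2.79, 3.14, 3.14, 3.14].

### API

Orientations are given as [roll, pitch, yaw] about the fixed x, y, z axes, in that order (R = Rz(yaw) Ry(pitch) Rx(roll)).
In Python, from rig import sensors, grab_frame, camera_params, order gives the robot as it stands. The module is installed in compiled form; this text tells all that it offers.
- The arm moves only by the tool move_arm, never from a script. Its argument "motion" is a list of rows, each a list of 7 numbers: the turn, a rotation vector about the tool's x, y, z in shares of pi rad (1.0 is pi rad), then the shift along the tool's x, y, z in normalised numbers (1 is 100 cm), then the finger opening in m, from 0 to 0.0854. A call has 1 to 8 rows; each row is the pose to reach, as a shift and turn from the pose commanded when the call began, along the tool's axes at that moment; what a row does not reach only later rows make up. A row lasts 1/8 s, in which the tool goes at most 62.5 mm and 10.7 degrees, less where a joint would pass 70% of its speed; a pose out of reach is approached as far as the arm can. No shift or turn number may pass 1 either way. A call with a gripper value outside its range is refused whole. The fingers move at their own pace and stop on an object; "grip_force" is the grip in N (left out, the last holds). Time passes only in rows, so rows that repeat a pose let the fingers close. It gives the time, the measured TCP pose, the force, the opening and the grip force at its end, in the units of the state.
- sensors.sense(): the state, without advancing time (a new reading comes with each control period).
- grab_frame(name): name is "side" or "top"; returns (picture, depth): 480x640x3 uint8, red, green, blue; 480x640 float32, mm along the optical axis (not along the pixel's ray), 0 where there is no reading.
- camera_params(name): a dict with "camera_matrix" (3x3 intrinsics, pixels), "world_from_camera" (4x4, takes a point from camera to world coordinates). Camera axes: x right, y down, z forward; pixel columns grow to the right and rows downward; lengths in mm; the calibration is good to about 2 mm. A picture is of the moment at which its call begins. camera_params takes no time and is no camera call.
- order.sign_off(): hands the job in; it is judged then, once.
The state is a dict: "clock": time; "qpos": joint angles; "qvel": joint speeds; "joint_efforts": joint torques, N m; "eef_pos": TCP position; "tcp_rot": TCP orientation; "contact_force": force on the tool from outside, world axes, zero at the start; "wrist_torque": the same for the moment, N m; "opening": opening from 0.0 (shut) to 1.0 (fully open); "grasp_force": force on a finger pad.
Only numpy, scipy, OpenCV 4.12 (cv2) and the standard library are available. Lean on these libraries where they do the work, as an engineer would, in place of code of your own. Each camera call takes 0.05 s, during which the arm holds its last target. There are 200 camera calls.

## Working session

There is one attempt and no reset: what is moved stays moved. The work goes in short steps, Python scripts to look and compute and a tool call to move; the robot and the scene stay as the last step left them, time stands still between calls to the robot, and variables do not carry over. Pictures are saved under pics/ and viewed, at most 14 in all, crops included, and the job is handed in when it is done.

Besides the shell and the picture viewer there is one more tool, called by a JSON object that holds its "op" and its "data", one argument or row to a line. move_arm: Moves the arm, as the interface text tells. Its arguments: {"type":"object","properties":{"motion":{"type":"array","items":{"type":"array","items":{"type":"number"}}},"grip_force":{"type":"number"}},"required":["motion"]}

```bash
mkdir -p pics
python3 - <<'E'
from rig import sensors, grab_frame, camera_params
import cv2,numpy as np
for n in("top","side"):
    p,d=grab_frame(n); cv2.imwrite(f"pics/{n}0.png",p[:,:,::-1]); np.savez(f"{n}0.npz",p=p,d=d)
    c=camera_params(n); print(c["camera_matrix"],np.round(c["world_from_camera"],3))
print(sensors.sense())
E
```

```text
[[601.20378489   0.         319.9573952 ]
 [  0.         601.20378489 243.93606294]
 [  0.           0.           1.        ]] [[ 2.000000e-03 -9.800000e-01  1.970000e-01  3.602450e+02]
 [-1.000000e+00  3.000000e-03  2.600000e-02 -1.533130e+02]
 [-2.600000e-02 -1.970000e-01 -9.800000e-01  1.320539e+03]
 [ 0.000000e+00  0.000000e+00  0.000000e+00  1.000000e+00]]
[[614.54179252   0.         323.16728083]
 [  0.         614.54179252 236.0086341 ]
 [  0.           0.           1.        ]] [[ 9.98000e-01  4.50000e-02 -4.30000e-02  6.62951e+02]
 [ 6.10000e-02 -6.12000e-01  7.88000e-01 -9.60786e+02]
 [ 9.00000e-03 -7.89000e-01 -6.14000e-01  7.08996e+02]
 [ 0.00000e+00  0.00000e+00  0.00000e+00  1.00000e+00]]
{'clock': 0.1, 'qpos': array([-1.24636745e+00,  3.53615908e-01,  1.63408202e+00, -9.38622220e-06,
        1.15519923e+00, -2.34402889e-03]), 'qvel': array([ 0.00077926, -0.00272525, -0.00194613, -0.00050612, -0.00015144,
       -0.00093509]), 'joint_efforts': array([-6.92785088e-04, -6.06353831e+01, -3.42820394e+01, -1.09305913e-05,
        3.99096723e-03, -1.75850555e-06]), 'eef_pos': array([ 200.50692662, -591.49696684,  230.60411205]), 'tcp_rot': array([-3.14028814e+00,  5.52447246e-06,  3.26776700e-01]), 'contact_force': array([-0.2254866 , -0.49151112,  0.16191562]), 'wrist_torque': array([ 0.00834506, -0.01967013, -0.05630024]), 'grasp_force': 0.0, 'opening': 0.9992072013316629}
```

View pics/top0.png

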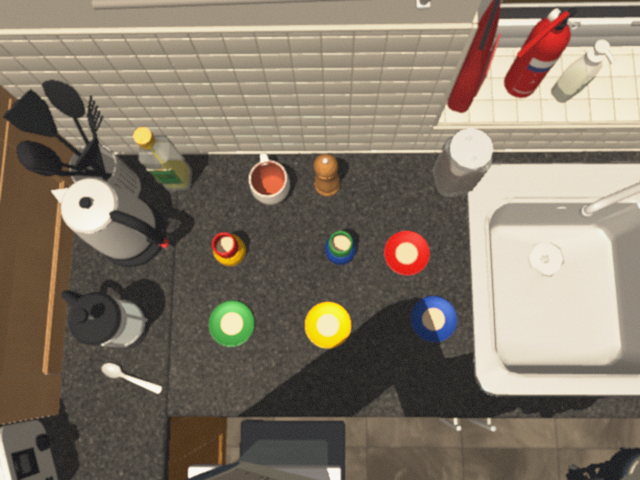

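View pics/side0.png

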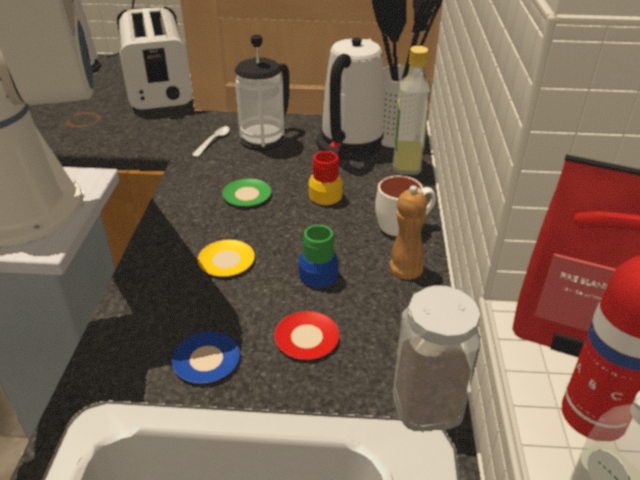

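The top view shows the saucers: green (231,324), yellow (328,325), red (407,253), blue (434,319). The stacks are red on yellow (228,249) and green on blue (341,246), with the mug at (269,182) and the mill at (326,175) behind them. The side view confirms this.

```bash
cat > h.py <<'E'
import numpy as np,cv2
from rig import camera_params
from scipy.optimize import least_squares
def cloud(n,d):
    c=camera_params(n);K=c["camera_matrix"];T=c["world_from_camera"]
    v,u=np.mgrid[0:480,0:640]
    P=np.stack([(u-K[0,2])/K[0,0]*d,(v-K[1,2])/K[1,1]*d,d],-1)
    return P@T[:3,:3].T+T[:3,3]
def circ(xy,r=None):
    c0=xy.mean(0)
    if r: s=least_squares(lambda p:np.hypot(*(xy-p).T)-r,c0,loss='soft_l1',f_scale=2);return s.x,r,np.sqrt(np.mean(s.fun**2))
    s=least_squares(lambda p:np.hypot(*(xy-p[:2]).T)-p[2],[*c0,30],loss='soft_l1',f_scale=2);return s.x[:2],s.x[2],np.sqrt(np.mean(s.fun**2))
def masks(p):
    h=cv2.cvtColor(p,cv2.COLOR_RGB2HSV);H,S,V=[h[...,i].astype(int) for i in range(3)]
    s=(S>130)&(V>40)
    return dict(red=s&((H<8)|(H>172)),yellow=s&(H>18)&(H<35),green=s&(H>45)&(H<85),blue=s&(H>100)&(H<130))
def outline(n,mask,z):
    "hull of the mask, pixels projected on plane z"
    c=camera_params(n);K=c["camera_matrix"];T=c["world_from_camera"]
    m=max(cv2.findContours(mask.astype(np.uint8),cv2.RETR_EXTERNAL,cv2.CHAIN_APPROX_NONE)[0],key=cv2.contourArea)[:,0]
    r=np.c_[(m[:,0]-K[0,2])/K[0,0],(m[:,1]-K[1,2])/K[1,1],np.ones(len(m))]@T[:3,:3].T
    return T[:3,3]+r*((z-T[2,3])/r[:,2])[:,None]
E
python3 - <<'E'
from h import *
S=dict(green=(231,324),yellow=(328,325),red=(407,253),blue=(434,319))
C={'red':(228,243),'green':(341,242),'yellow':(228,256),'blue':(341,254)}
SS=dict(green=(247,193),yellow=(227,258),red=(307,335),blue=(206,358))
CS={'red':(325,165),'green':(318,242),'yellow':(325,190),'blue':(318,268)}
v,u=np.mgrid[0:480,0:640]
for n,A,B in(("top",S,C),("side",SS,CS)):
    f=np.load(n+"0.npz");P=cloud(n,f["d"].astype(float));M=masks(f["p"])
    for k in A:
        m=M[k]&(np.hypot(u-A[k][0],v-A[k][1])<45)&(P[...,2]<25)
        o=outline(n,m,10 if n=="top" else 9)
        print(n,"saucer",k,*[np.round(x,1) for x in circ(o[:,:2])],"z",np.round(np.percentile(P[m][:,2],[5,50,95]),1))
        near=np.hypot(u-B[k][0],v-B[k][1])<35
        m=M[k]&near&(P[...,2]>12); q=P[m]
        zt=95 if k in("red","green") else 50
        print("   cup",k,len(q),"zmax",q[:,2].max().round(1),end=' ')
        lo,hi=(55,82) if zt==95 else (8,36); R=26 if zt==95 else 34
        w=q[(q[:,2]>lo)&(q[:,2]<hi)]; 
        if len(w)>15: print("wall",*[np.round(x,1) for x in circ(w[:,:2],R)],len(w),end=' ')
        a=P[near&(abs(P[...,2]-zt)<5)]
        if zt==95:print("rim",*[np.round(x,1) for x in circ(a[:,:2])],len(a),a.mean(0).round(1))
        else: print()
    for nm,px in((("mill",(326,160)),("mug",(269,182))) if n=="top" else (("mill",(408,240)),("mug",(398,205)))):
        q=P[(np.hypot(u-px[0],v-px[1])<45)&(P[...,2]>60)&(P[...,2]<175)]
        print(n,nm,np.round(np.percentile(q,[5,50,95],axis=0),0).tolist())
E
```

```text
top saucer green [450.5  75. ] 44.9 7.6 z [ 1.7  7.1 12. ]
   cup green 119 zmax 100.4 wall [ 612.2 -162.8] 26 2.0 42 rim [ 612.2 -161.7] 22.3 1.3 122 [ 608.3 -161.6   94.1]
top saucer yellow [ 445.7 -134.7] 49.8 0.8 z [ 0.3  6.8 12.5]
   cup yellow 286 zmax 1320.5 wall [610.8  83.8] 34 0.6 82 
top saucer red [ 604.3 -309.3] 50.0 0.6 z [ 0.2  6.9 13. ]
   cup red 294 zmax 100.8 wall [608.5  82. ] 26 2.5 115 rim [609.9  83. ] 22.1 1.4 125 [608.3  81.7  94.2]
top saucer blue [ 459.3 -363.8] 48.0 0.7 z [ 2.1  7.2 12.7]
   cup blue 250 zmax 1320.5 wall [ 613.4 -161.6] 34 0.7 54 
top mill [[745.0, -196.0, 65.0], [844.0, -132.0, 124.0], [847.0, -63.0, 167.0]]
top mug [[712.0, -45.0, 62.0], [774.0, -4.0, 79.0], [846.0, 30.0, 91.0]]
side saucer green [449.3  71. ] 46.3 4.5 z [0.9 4.3 8.6]
   cup green 879 zmax 709.0 wall [ 612.3 -163.5] 26 2.2 501 rim [ 612.1 -163.7] 22.0 1.6 164 [ 612.5 -165.9   92.3]
side saucer yellow [ 446.  -134.7] 50.8 1.0 z [-2.4  4.1  8.6]
   cup yellow 601 zmax 52.1 wall [609.8  83. ] 34 1.7 347 
side saucer red [ 603.7 -309.2] 50.6 0.6 z [-1.7  4.5  9.1]
   cup red 768 zmax 709.0 wall [609.8  82.1] 26 2.4 396 rim [609.8  80.4] 22.0 1.6 105 [609.8  77.6  92.1]
side saucer blue [ 458.8 -363.4] 48.5 0.6 z [1.7 4.9 9.2]
   cup blue 785 zmax 709.0 wall [ 612.1 -162. ] 34 1.2 413 
side mill [[733.0, -154.0, 64.0], [758.0, -147.0, 112.0], [781.0, -44.0, 153.0]]
side mug [[719.0, -153.0, 64.0], [757.0, -139.0, 89.0], [786.0, 30.0, 156.0]]
```

Run:
```python
from h import *
S=dict(top=dict(green=(231,324),yellow=(328,325),red=(407,253),blue=(434,319)),side=dict(green=(247,193),yellow=(227,258),red=(307,335),blue=(206,358)))
v,u=np.mgrid[0:480,0:640]
for n in S:
    p=np.load(n+"0.npz")["p"];h=cv2.cvtColor(p,cv2.COLOR_RGB2HSV)
    for k,(a,b) in S[n].items():
        near=np.hypot(u-a,v-b)<35
        sp=near&(np.hypot(u-a,v-b)<18)&(h[...,1]<110)&(h[...,2]>90)
        o=outline(n,sp,5)
        sat=near&((h[...,1]>100)&(h[...,2]>25)|sp)
        sat=cv2.morphologyEx(sat.astype(np.uint8),cv2.MORPH_OPEN,np.ones((5,5)))
        o2=outline(n,sat,10)
        print(n,k,"spot",*[np.round(x,1) for x in circ(o[:,:2])],"outl",*[np.round(x,1) for x in circ(o2[:,:2])])
```

```text
top green spot [452.6  75.8] 26.7 3.4 outl [449.3  74.7] 49.0 0.8
top yellow spot [ 446.2 -134.8] 23.0 0.5 outl [ 446.1 -134.8] 51.0 0.6
top red spot [ 604.3 -309.1] 22.4 0.5 outl [ 604.3 -309.3] 50.8 0.6
top blue spot [ 459.4 -364.7] 24.8 0.6 outl [ 459.1 -363.7] 48.9 0.6
side green spot [448.8  74.6] 25.0 1.0 outl [449.4  73. ] 50.8 1.8
side yellow spot [ 445.7 -135.2] 21.8 0.8 outl [ 446.  -136.2] 52.1 1.1
side red spot [ 603.7 -309.1] 22.7 0.5 outl [ 603.7 -309.8] 51.2 0.7
side blue spot [ 459.  -364.4] 24.4 0.5 outl [ 459.  -364.4] 49.2 0.6
```

Units first: turns go in shares of pi rad. So 0.3268 rad is 0.104.

{"op": "move_arm", "data": {
  "motion": [
    [0, 0, 0.0509, 0.055, -0.028, 0, 0.085],
    [0, 0, 0.104, 0.11, -0.057, 0, 0.085],
    [0, 0, 0.104, 0.165, -0.086, 0, 0.085],
    [0, 0, 0.104, 0.22, -0.115, 0, 0.085],
    [0, 0, 0.104, 0.275, -0.143, 0, 0.085],
    [0, 0, 0.104, 0.33, -0.172, 0, 0.085],
    [0, 0, 0.104, 0.385, -0.2, 0, 0.085],
    [0, 0, 0.104, 0.43, -0.224, 0, 0.085]
  ],
  "grip_force": 30
}}

```text
clock: 1.1
eef_pos: [537.2, -239.7, 231.1]
tcp_rot: [-3.141, 0.0, 0.001]
contact_force: [-0.1, -1.3, -0.5]
opening: 0.996
grasp_force: 0.0
```

{"op": "move_arm", "data": {
  "motion": [
    [0, 0, 0, 0.038, -0.04, 0.02, 0.085],
    [0, 0, 0, 0.0755, -0.078, 0.05, 0.085],
    [0, 0, 0, 0.0755, -0.078, 0.1, 0.085],
    [0, 0, 0, 0.0755, -0.078, 0.11, 0.085],
    [0, 0, 0, 0.0755, -0.078, 0.11, 0.085]
  ]
}}

```text
clock: 1.72
eef_pos: [611.0, -164.1, 121.3]
tcp_rot: [-3.141, 0.001, -0.001]
contact_force: [-0.1, 0.8, -0.1]
opening: 0.996
grasp_force: 0.0
```

Run:
```python
from rig import sensors,grab_frame
import cv2
s=sensors.sense();print(s["eef_pos"],s["tcp_rot"],s["qpos"],s["clock"])
p,d=grab_frame("side");cv2.imwrite("pics/s1.png",cv2.resize(p[120:320,220:440,::-1],None,fx=3,fy=3))
```

```text
[ 610.97561697 -164.13728957  121.27871556] [-3.14131346e+00  1.25845478e-03 -6.13583890e-04] [-2.64790150e-01  4.82188038e-01  1.70462593e+00 -7.23306899e-05
  9.56066389e-01  1.30666169e+00] 1.725
```

View pics/s1.png

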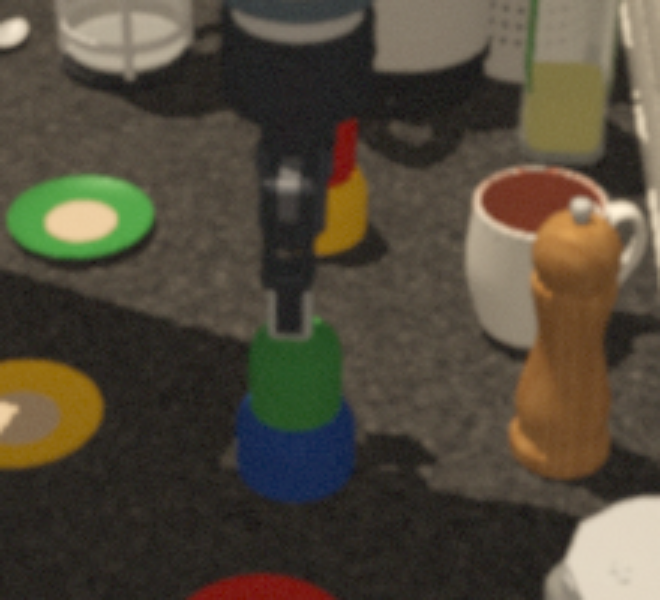

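The fingers straddle the green cup at crop (290,330), almost centred. Next I descend and close.

{"op": "move_arm", "data": {
  "motion": [
    [0, 0, 0, 0.001, -0.0017, 0.02, 0.085],
    [0, 0, 0, 0.001, -0.0017, 0.045, 0.085],
    [0, 0, 0, 0.001, -0.0017, 0.068, 0.085],
    [0, 0, 0, 0.001, -0.0017, 0.068, 0.07],
    [0, 0, 0, 0.001, -0.0017, 0.068, 0.056],
    [0, 0, 0, 0.001, -0.0017, 0.068, 0.045],
    [0, 0, 0, 0.001, -0.0017, 0.068, 0.045],
    [0, 0, 0, 0.001, -0.0017, 0.068, 0.045]
  ]
}}

```text
clock: 2.78
eef_pos: [613.3, -162.3, 54.6]
tcp_rot: [3.141, -0.002, 0.0]
contact_force: [-0.9, 0.7, 7.4]
opening: 0.599
grasp_force: 31.2
```

{"op": "move_arm", "data": {
  "motion": [
    [0, 0, 0, 0, 0, -0.01, 0.045],
    [0, 0, 0, 0, 0, -0.03, 0.045],
    [0, 0, 0, 0, 0, -0.06, 0.045],
    [0, 0, 0, 0, 0, -0.09, 0.045],
    [0, 0, 0, 0, 0, -0.1, 0.045],
    [0, 0, 0, 0, 0, -0.1, 0.045]
  ]
}}

```text
clock: 3.52
eef_pos: [612.8, -162.1, 154.1]
tcp_rot: [3.141, -0.001, 0.0]
contact_force: [0.0, 1.3, -2.4]
opening: 0.601
grasp_force: 31.7
```

Run:
```python
from rig import sensors,grab_frame
import cv2
s=sensors.sense();print(s["eef_pos"],s["opening"],s["clock"])
p,d=grab_frame("side");cv2.imwrite("pics/s2.png",cv2.resize(p[120:320,220:440,::-1],None,fx=3,fy=3))
```

```text
[ 612.79156817 -162.11066356  154.14619042] 0.601427102383412 3.525
```

View pics/s2.png

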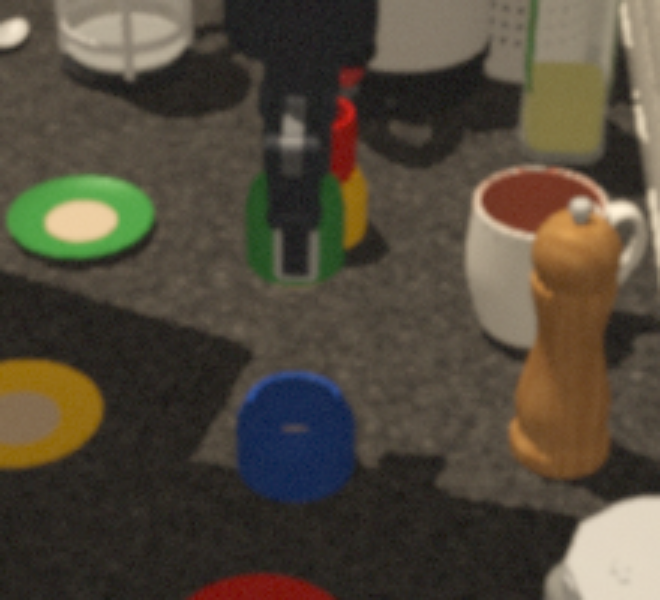

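Green is lifted upright and blue has stayed in place at crop (296,440). I carry the cup to the green saucer.

{"op": "move_arm", "data": {
  "motion": [
    [0, 0, 0, -0.01, -0.015, 0, 0.045],
    [0, 0, 0, -0.035, -0.051, 0, 0.045],
    [0, 0, 0, -0.065, -0.094, 0, 0.045],
    [0, 0, 0, -0.095, -0.138, 0, 0.045],
    [0, 0, 0, -0.125, -0.181, 0, 0.045],
    [0, 0, 0, -0.15, -0.217, 0, 0.045],
    [0, 0, 0, -0.1633, -0.2366, 0, 0.045],
    [0, 0, 0, -0.1633, -0.2366, 0.02, 0.045]
  ]
}}

```text
clock: 4.58
eef_pos: [447.5, 76.3, 133.2]
tcp_rot: [-3.141, -0.0, 0.002]
contact_force: [0.3, 0.8, -2.2]
opening: 0.602
grasp_force: 31.8
```

{"op": "move_arm", "data": {
  "motion": [
    [0, 0, 0, 0, 0, 0.03, 0.045],
    [0, 0, 0, 0, 0, 0.06, 0.045],
    [0, 0, 0, 0, 0, 0.085, 0.045],
    [0, 0, 0, 0, 0, 0.1, 0.045],
    [0, 0, 0, 0, 0, 0.108, 0.045],
    [0, 0, 0, 0, 0, 0.108, 0.045],
    [0, 0, 0, 0, 0, 0.108, 0.045]
  ]
}}

```text
clock: 5.45
eef_pos: [449.7, 74.7, 25.9]
tcp_rot: [-3.141, -0.001, -0.0]
contact_force: [0.4, -0.1, -2.1]
opening: 0.599
grasp_force: 31.8
```

Run:
```python
from rig import sensors,grab_frame
import cv2,numpy as np
s=sensors.sense();print(s["eef_pos"],s["contact_force"],s["clock"])
a=grab_frame("side")[0][130:250,170:330,::-1];b=grab_frame("top")[0][260:380,150:310,::-1]
cv2.imwrite("pics/s3.png",cv2.resize(np.hstack([a,b]),None,fx=2.5,fy=2.5))
```

```text
[449.65430103  74.65535565  25.89098076] [ 0.39186123 -0.09113624 -2.10670839] 5.45
```

View pics/s3.png

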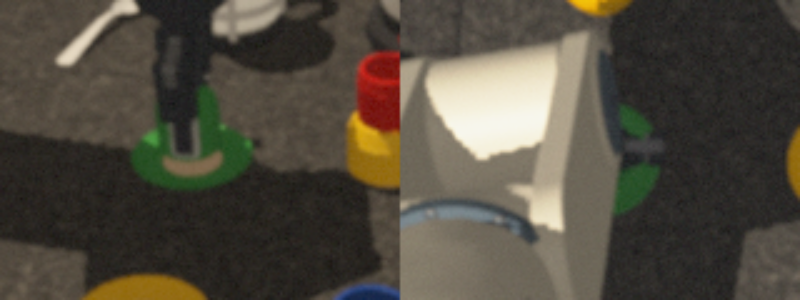

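The cup hangs over the middle of the green saucer, with the pale ring showing evenly at crop (190,160). I lower it slowly.

{"op": "move_arm", "data": {
  "motion": [
    [0, 0, 0, 0, 0, 0.005, 0.045],
    [0, 0, 0, 0, 0, 0.009, 0.045],
    [0, 0, 0, 0, 0, 0.0105, 0.045],
    [0, 0, 0, 0, 0, 0.0105, 0.045]
  ]
}}

```text
clock: 6.05
eef_pos: [449.0, 74.5, 15.1]
tcp_rot: [3.142, 0.0, -0.0]
contact_force: [-2.4, -1.1, 9.0]
opening: 0.599
grasp_force: 32.6
```

{"op": "move_arm", "data": {
  "motion": [
    [0, 0, 0, 0, 0, -0.0005, 0.054],
    [0, 0, 0, 0, 0, -0.0005, 0.06],
    [0, 0, 0, 0, 0, -0.0005, 0.07],
    [0, 0, 0, 0, 0, -0.0005, 0.075],
    [0, 0, 0, 0, 0, -0.02, 0.078],
    [0, 0, 0, 0, 0, -0.06, 0.08],
    [0, 0, 0, 0, 0, -0.11, 0.085],
    [0, 0, 0, 0, 0, -0.155, 0.085]
  ]
}}

```text
clock: 7.05
eef_pos: [449.0, 74.6, 171.4]
tcp_rot: [-3.142, -0.0, 0.0]
contact_force: [0.9, -0.4, -1.2]
opening: 0.995
grasp_force: 0.0
```

{"op": "move_arm", "data": {
  "motion": [
    [0, 0, 0, 0.04, -0.002, 0, 0.085],
    [0, 0, 0, 0.09, -0.004, 0, 0.085],
    [0, 0, 0, 0.14, -0.007, 0, 0.085],
    [0, 0, 0, 0.1608, -0.0082, 0.02, 0.085],
    [0, 0, 0, 0.1608, -0.0082, 0.045, 0.085],
    [0, 0, 0, 0.1608, -0.0082, 0.045, 0.085]
  ]
}}

```text
clock: 7.8
eef_pos: [608.3, 82.5, 122.7]
tcp_rot: [3.141, 0.005, -0.0]
contact_force: [-0.9, 0.3, 0.8]
opening: 0.994
grasp_force: 0.0
```

Run:
```python
from rig import sensors,grab_frame
from h import *
s=sensors.sense();print(s["eef_pos"],s["clock"])
p,d=grab_frame("side");M=masks(p);v,u=np.mgrid[0:480,0:640]
P=cloud("side",d.astype(float))
for k,c in(("green",(247,180)),):
    q=P[M[k]&(np.hypot(u-c[0],v-c[1])<40)&(P[...,2]>15)&(P[...,2]<40)]
    print(k,circ(q[:,:2],26),len(q),P[M[k]&(np.hypot(u-c[0],v-c[1])<40)][:,2].max())
cv2.imwrite("pics/s4.png",cv2.resize(p[100:260,180:400,::-1],None,fx=3.5,fy=3.5))
```

```text
[608.31643308  82.49900292 122.66077158] 7.8
green (array([448.13532386,  72.4468873 ]), 26, np.float64(2.4207762263640533)) 319 708.9959519938013
```

View pics/s4.png

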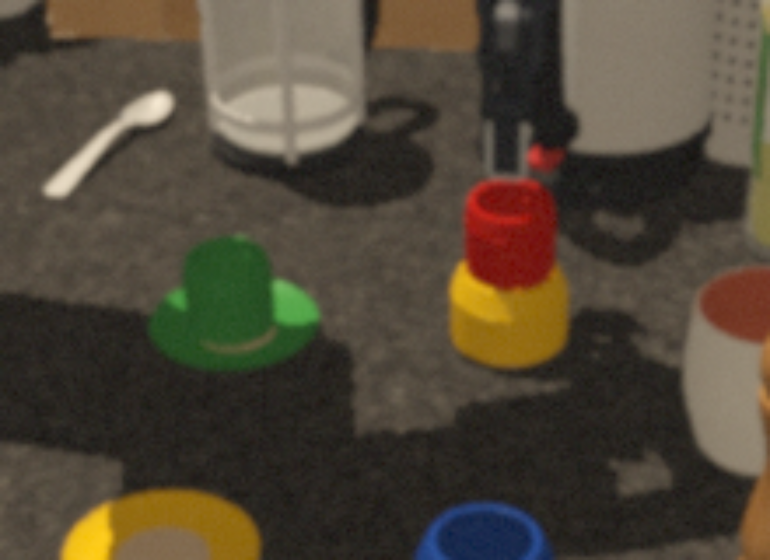

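Green stands upright in the middle of its saucer at crop (232,300). The gripper is over red at crop (510,180), so I grasp red.

{"op": "move_arm", "data": {
  "motion": [
    [0, 0, 0, 0, 0, 0.02, 0.085],
    [0, 0, 0, 0, 0, 0.045, 0.085],
    [0, 0, 0, 0, 0, 0.065, 0.085],
    [0, 0, 0, 0, 0, 0.0715, 0.075],
    [0, 0, 0, 0, 0, 0.0715, 0.06],
    [0, 0, 0, 0, 0, 0.0715, 0.045],
    [0, 0, 0, 0, 0, 0.0715, 0.045],
    [0, 0, 0, 0, 0, 0.0715, 0.045]
  ]
}}

```text
clock: 8.85
eef_pos: [610.5, 82.9, 54.1]
tcp_rot: [-3.141, -0.001, 0.0]
contact_force: [-1.2, 1.5, 5.3]
opening: 0.606
grasp_force: 31.4
```

{"op": "move_arm", "data": {
  "motion": [
    [0, 0, 0, 0, 0, 0, 0.045],
    [0, 0, 0, 0, 0, -0.01, 0.045],
    [0, 0, 0, 0, 0, -0.03, 0.045],
    [0, 0, 0, 0, 0, -0.06, 0.045],
    [0, 0, 0, 0, 0, -0.09, 0.045],
    [0, 0, 0, 0, 0, -0.12, 0.045],
    [0, 0, 0, 0, 0, -0.12, 0.045]
  ]
}}

```text
clock: 9.72
eef_pos: [611.8, 82.9, 176.9]
tcp_rot: [-3.141, -0.006, -0.0]
contact_force: [-0.2, 0.3, -0.6]
opening: 0.6
grasp_force: 31.6
```

{"op": "move_arm", "data": {
  "motion": [
    [0, 0, 0, 0, 0.02, 0, 0.045],
    [0, 0, 0, -0.001, 0.07, 0, 0.045],
    [0, 0, 0, -0.002, 0.125, 0, 0.045],
    [0, 0, 0, -0.003, 0.185, 0, 0.045],
    [0, 0, 0, -0.004, 0.245, 0, 0.045],
    [0, 0, 0, -0.005, 0.305, 0, 0.045],
    [0, 0, 0, -0.006, 0.36, 0, 0.045],
    [0, 0, 0, -0.006, 0.392, 0, 0.045]
  ]
}}

```text
clock: 10.72
eef_pos: [602.0, -312.8, 171.7]
tcp_rot: [-3.141, 0.002, -0.002]
contact_force: [-0.1, 0.6, -1.6]
opening: 0.602
grasp_force: 31.7
```

{"op": "move_arm", "data": {
  "motion": [
    [0, 0, 0, 0, 0, 0.01, 0.045],
    [0, 0, 0, 0, 0, 0.04, 0.045],
    [0, 0, 0, 0, 0, 0.08, 0.045],
    [0, 0, 0, 0, 0, 0.115, 0.045],
    [0, 0, 0, 0, 0, 0.14, 0.045],
    [0, 0, 0, 0, 0, 0.148, 0.045],
    [0, 0, 0, 0, 0, 0.148, 0.045],
    [0, 0, 0, 0, 0, 0.148, 0.045]
  ]
}}

```text
clock: 11.72
eef_pos: [604.6, -309.5, 26.3]
tcp_rot: [3.141, -0.001, 0.0]
contact_force: [0.1, 0.1, -0.5]
opening: 0.602
grasp_force: 31.8
```

Run:
```python
from rig import sensors,grab_frame
import cv2,numpy as np
s=sensors.sense();print(s["eef_pos"],s["contact_force"],s["clock"])
a=grab_frame("side")[0][250:400,220:400,::-1]
cv2.imwrite("pics/s5.png",cv2.resize(a,None,fx=3,fy=3))
```

```text
[ 604.5621326  -309.48782665   26.33334829] [ 0.05871145  0.05852761 -0.52902929] 11.725
```

View pics/s5.png

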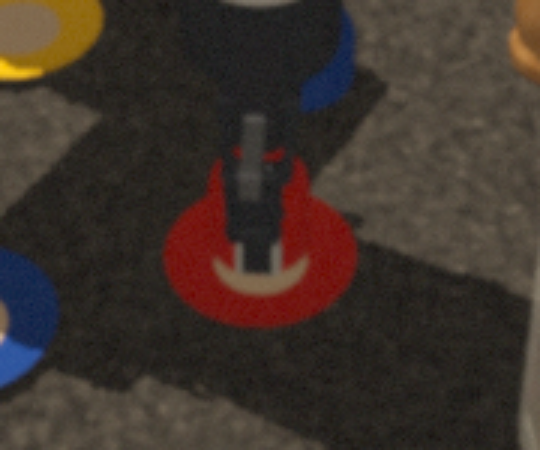

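Red is centred over the red saucer, with a symmetric crescent around crop (260,275). I lower it.

{"op": "move_arm", "data": {
  "motion": [
    [0, 0, 0, 0, 0, 0.005, 0.045],
    [0, 0, 0, 0, 0, 0.009, 0.045],
    [0, 0, 0, 0, 0, 0.0108, 0.045],
    [0, 0, 0, 0, 0, 0.0108, 0.045]
  ]
}}

```text
clock: 12.28
eef_pos: [603.8, -309.2, 14.7]
tcp_rot: [-3.141, 0.0, -0.0]
contact_force: [-1.4, 0.9, 4.2]
opening: 0.607
grasp_force: 32.1
```

{"op": "move_arm", "data": {
  "motion": [
    [0, 0, 0, 0, 0, -0.0005, 0.054],
    [0, 0, 0, 0, 0, -0.0005, 0.06],
    [0, 0, 0, 0, 0, -0.0005, 0.07],
    [0, 0, 0, 0, 0, -0.0005, 0.075],
    [0, 0, 0, 0, 0, -0.02, 0.078],
    [0, 0, 0, 0, 0, -0.05, 0.08],
    [0, 0, 0, 0, 0, -0.09, 0.085],
    [0, 0, 0, 0, 0, -0.105, 0.085]
  ]
}}

```text
clock: 13.28
eef_pos: [605.5, -310.0, 123.4]
tcp_rot: [3.139, -0.004, 0.0]
contact_force: [0.0, 0.1, 0.1]
opening: 0.996
grasp_force: 0.0
```

{"op": "move_arm", "data": {
  "motion": [
    [0, 0, 0, 0.002, -0.03, 0, 0.085],
    [0, 0, 0, 0.005, -0.085, 0, 0.085],
    [0, 0, 0, 0.0085, -0.135, 0, 0.085],
    [0, 0, 0, 0.0085, -0.1473, 0, 0.085],
    [0, 0, 0, 0.0085, -0.1473, 0.01, 0.085],
    [0, 0, 0, 0.0085, -0.1473, 0.02, 0.085]
  ]
}}

```text
clock: 14.02
eef_pos: [612.3, -163.1, 98.7]
tcp_rot: [3.141, 0.0, -0.001]
contact_force: [-0.9, -0.2, -0.4]
opening: 0.995
grasp_force: 0.0
```

Run:
```python
from rig import sensors,grab_frame
import cv2,numpy as np
s=sensors.sense();print(s["eef_pos"],s["contact_force"],s["clock"])
a=grab_frame("side")[0][200:380,200:400,::-1]
cv2.imwrite("pics/s6.png",cv2.resize(a,None,fx=3,fy=3))
```

```text
[ 612.33497509 -163.05629449   98.6842123 ] [-0.90385844 -0.23528502 -0.42284318] 14.025
```

View pics/s6.png

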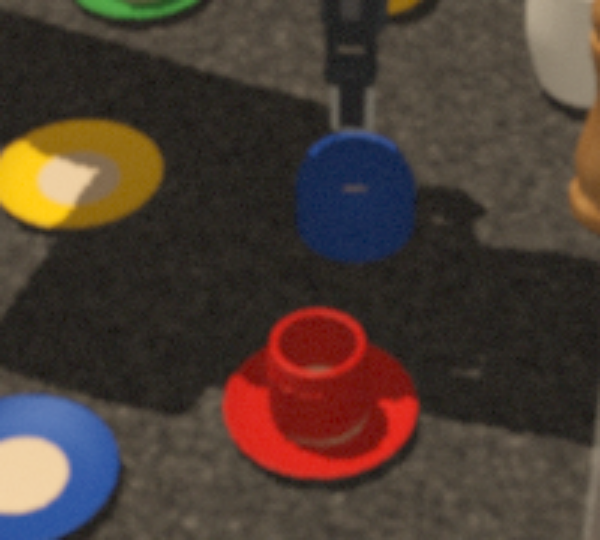

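Red stands centred on its saucer at crop (320,390), and the gripper is lined up over blue at crop (355,190). I grasp blue.

{"op": "move_arm", "data": {
  "motion": [
    [0, 0, 0, 0, 0, 0.02, 0.085],
    [0, 0, 0, 0, 0, 0.05, 0.085],
    [0, 0, 0, 0, 0, 0.075, 0.085],
    [0, 0, 0, 0, 0, 0.088, 0.085],
    [0, 0, 0, 0, 0, 0.0912, 0.08],
    [0, 0, 0, 0, 0, 0.0912, 0.07],
    [0, 0, 0, 0, 0, 0.0912, 0.06],
    [0, 0, 0, 0, 0, 0.0912, 0.06]
  ],
  "grip_force": 40
}}

```text
clock: 15.08
eef_pos: [613.2, -162.2, 9.3]
tcp_rot: [3.141, -0.002, 0.0]
contact_force: [-0.6, -0.1, 3.4]
opening: 0.793
grasp_force: 45.8
```

{"op": "move_arm", "data": {
  "motion": [
    [0, 0, 0, 0, 0, 0, 0.06],
    [0, 0, 0, 0, 0, 0, 0.06]
  ]
}}

```text
clock: 15.32
eef_pos: [613.1, -162.2, 9.2]
tcp_rot: [3.141, -0.001, 0.0]
contact_force: [-0.6, -0.4, 5.9]
opening: 0.789
grasp_force: 46.1
```

{"op": "move_arm", "data": {
  "motion": [
    [0, 0, 0, 0, 0, -0.01, 0.06],
    [0, 0, 0, 0, 0, -0.035, 0.06],
    [0, 0, 0, 0, 0, -0.07, 0.06],
    [0, 0, 0, 0, 0, -0.1, 0.06],
    [0, 0, 0, 0, 0, -0.12, 0.06],
    [0, 0, 0, -0.01, 0.013, -0.12, 0.06],
    [0, 0, 0, -0.03, 0.0395, -0.12, 0.06],
    [0, 0, 0, -0.055, 0.0724, -0.12, 0.06]
  ]
}}

```text
clock: 16.32
eef_pos: [555.5, -234.9, 126.7]
tcp_rot: [-3.141, 0.002, 0.001]
contact_force: [0.7, -0.7, -1.6]
opening: 0.793
grasp_force: 45.9
```

{"op": "move_arm", "data": {
  "motion": [
    [0, 0, 0, -0.025, 0.033, 0, 0.06],
    [0, 0, 0, -0.05, 0.066, 0, 0.06],
    [0, 0, 0, -0.075, 0.099, 0, 0.06],
    [0, 0, 0, -0.0985, 0.1298, 0, 0.06],
    [0, 0, 0, -0.0985, 0.1298, 0.02, 0.06],
    [0, 0, 0, -0.0985, 0.1298, 0.05, 0.06],
    [0, 0, 0, -0.0985, 0.1298, 0.08, 0.06],
    [0, 0, 0, -0.0985, 0.1298, 0.1, 0.06]
  ]
}}

```text
clock: 17.32
eef_pos: [456.8, -363.6, 25.7]
tcp_rot: [-3.139, 0.003, -0.0]
contact_force: [-0.2, -0.4, -2.4]
opening: 0.79
grasp_force: 45.9
```

{"op": "move_arm", "data": {
  "motion": [
    [0, 0, 0, 0, 0, 0.003, 0.06],
    [0, 0, 0, 0, 0, 0.003, 0.06],
    [0, 0, 0, 0, 0, 0.003, 0.06]
  ]
}}

```text
clock: 17.7
eef_pos: [459.6, -364.6, 26.3]
tcp_rot: [3.141, -0.001, 0.0]
contact_force: [-0.7, -0.1, -1.0]
opening: 0.791
grasp_force: 46.0
```

Run:
```python
from rig import sensors,grab_frame
import cv2,numpy as np
s=sensors.sense();print(s["eef_pos"],s["contact_force"],s["clock"])
a=grab_frame("side")[0][280:430,120:320,::-1]
cv2.imwrite("pics/s7.png",cv2.resize(a,None,fx=3,fy=3))
```

```text
[ 459.57527288 -364.64402259   26.30073592] [-0.67175546 -0.14853873 -1.00132687] 17.7
```

View pics/s7.png

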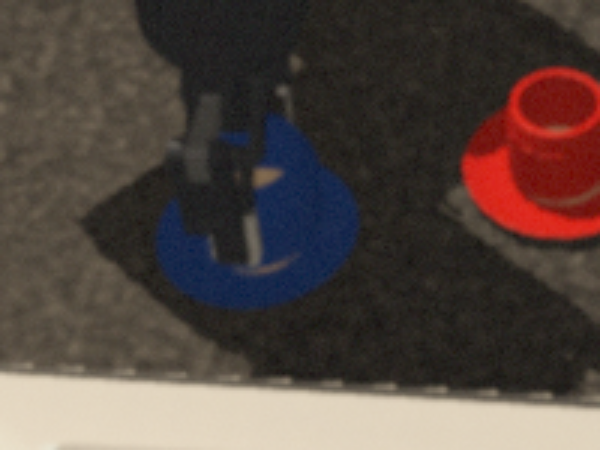

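Blue is over its saucer at crop (255,215), with the visible slivers consistent with centre. I lower it.

{"op": "move_arm", "data": {
  "motion": [
    [0, 0, 0, 0, 0, 0.005, 0.06],
    [0, 0, 0, 0, 0, 0.009, 0.06],
    [0, 0, 0, 0, 0, 0.0108, 0.06],
    [0, 0, 0, 0, 0, 0.0108, 0.06]
  ]
}}

```text
clock: 18.25
eef_pos: [458.9, -364.1, 14.4]
tcp_rot: [-3.141, 0.0, -0.0]
contact_force: [-0.0, 0.1, -2.4]
opening: 0.792
grasp_force: 46.1
```

{"op": "move_arm", "data": {
  "motion": [
    [0, 0, 0, 0, 0, 0.0006, 0.06],
    [0, 0, 0, 0, 0, 0.001, 0.06],
    [0, 0, 0, 0, 0, 0.001, 0.06]
  ]
}}

```text
clock: 18.62
eef_pos: [459.0, -364.2, 14.2]
tcp_rot: [3.142, -0.0, -0.0]
contact_force: [-3.0, 2.4, 7.3]
opening: 0.791
grasp_force: 46.9
```

{"op": "move_arm", "data": {
  "motion": [
    [0, 0, 0, 0, 0, 0, 0.07],
    [0, 0, 0, 0, 0, 0, 0.076],
    [0, 0, 0, 0, 0, 0, 0.082],
    [0, 0, 0, 0, 0, 0, 0.085],
    [0, 0, 0, 0, 0, -0.015, 0.085],
    [0, 0, 0, 0, 0, -0.05, 0.085],
    [0, 0, 0, 0, 0, -0.09, 0.085],
    [0, 0, 0, 0, 0, -0.12, 0.085]
  ]
}}

```text
clock: 19.62
eef_pos: [459.4, -364.5, 136.3]
tcp_rot: [3.14, -0.002, -0.0]
contact_force: [-0.6, 0.4, -0.3]
opening: 0.996
grasp_force: 0.0
```

{"op": "move_arm", "data": {
  "motion": [
    [0, 0, 0, 0.01, -0.03, 0, 0.085],
    [0, 0, 0, 0.029, -0.085, 0, 0.085],
    [0, 0, 0, 0.047, -0.14, 0, 0.085],
    [0, 0, 0, 0.066, -0.195, 0, 0.085],
    [0, 0, 0, 0.084, -0.25, 0, 0.085],
    [0, 0, 0, 0.103, -0.305, 0, 0.085],
    [0, 0, 0, 0.122, -0.36, 0, 0.085],
    [0, 0, 0, 0.14, -0.414, 0, 0.085]
  ]
}}

```text
clock: 20.62
eef_pos: [599.7, 51.8, 134.7]
tcp_rot: [-3.142, -0.001, 0.0]
contact_force: [0.2, -0.5, -0.5]
opening: 0.997
grasp_force: 0.0
```

{"op": "move_arm", "data": {
  "motion": [
    [0, 0, 0, 0.011, -0.033, 0, 0.085],
    [0, 0, 0, 0.011, -0.033, 0.015, 0.085],
    [0, 0, 0, 0.011, -0.033, 0.034, 0.085],
    [0, 0, 0, 0.011, -0.033, 0.034, 0.085]
  ]
}}

```text
clock: 21.12
eef_pos: [608.0, 81.5, 97.4]
tcp_rot: [3.141, 0.004, -0.001]
contact_force: [-0.4, 0.3, 0.8]
opening: 0.991
grasp_force: 0.0
```

Run:
```python
from rig import sensors,grab_frame
from h import *
s=sensors.sense();print(s["eef_pos"],s["contact_force"],s["clock"])
p,d=grab_frame("side");M=masks(p);P=cloud("side",d.astype(float));v,u=np.mgrid[0:480,0:640]
q=P[M["yellow"]&(np.hypot(u-325,v-190)<35)&(P[...,2]>8)&(P[...,2]<36)];print(circ(q[:,:2],34))
a=p[130:410,150:420,::-1]
cv2.imwrite("pics/s8.png",cv2.resize(a,None,fx=2.1,fy=2.1))
```

```text
[607.97657526  81.48637226  97.41881275] [-0.35169648  0.28153799  0.80416495] 21.125
(array([610.06730983,  81.48176596]), 34, np.float64(2.8508990975755406))
```

View pics/s8.png

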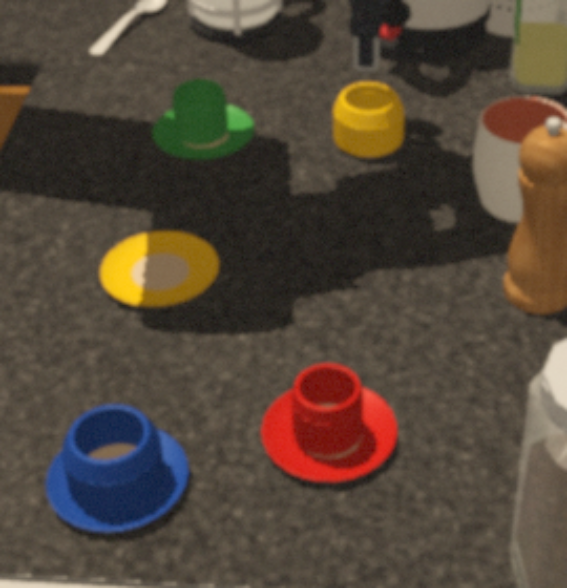

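Three cups stand centred on their saucers: green at crop (200,120), red at (328,420), blue at (115,465). The gripper is over yellow at (369,115), so I grasp yellow.

{"op": "move_arm", "data": {
  "motion": [
    [0, 0, 0, 0, 0, 0.02, 0.085],
    [0, 0, 0, 0, 0, 0.05, 0.085],
    [0, 0, 0, 0, 0, 0.075, 0.085],
    [0, 0, 0, 0, 0, 0.088, 0.085],
    [0, 0, 0, 0, 0, 0.0912, 0.08],
    [0, 0, 0, 0, 0, 0.0912, 0.07],
    [0, 0, 0, 0, 0, 0.0912, 0.06],
    [0, 0, 0, 0, 0, 0.0912, 0.06]
  ]
}}

```text
clock: 22.18
eef_pos: [610.7, 83.0, 9.3]
tcp_rot: [-3.141, -0.002, 0.0]
contact_force: [-0.6, -0.9, 4.2]
opening: 0.769
grasp_force: 45.1
```

{"op": "move_arm", "data": {
  "motion": [
    [0, 0, 0, 0, 0, 0, 0.06],
    [0, 0, 0, 0, 0, -0.01, 0.06],
    [0, 0, 0, 0, 0, -0.035, 0.06],
    [0, 0, 0, 0, 0, -0.07, 0.06],
    [0, 0, 0, 0, 0, -0.1, 0.06],
    [0, 0, 0, 0, 0, -0.12, 0.06],
    [0, 0, 0, 0, 0, -0.12, 0.06]
  ]
}}

```text
clock: 23.05
eef_pos: [611.0, 83.0, 130.2]
tcp_rot: [-3.141, -0.003, 0.0]
contact_force: [0.3, -0.4, -2.2]
opening: 0.768
grasp_force: 44.9
```

Run:
```python
from rig import sensors,grab_frame
from h import *
s=sensors.sense();print(s["opening"],s["grasp_force"])
p,d=grab_frame("side");t,_=grab_frame("top")
cv2.imwrite("pics/s9.png",cv2.resize(np.hstack([p[80:220,250:400,::-1],t[180:320,150:300,::-1]]),None,fx=2.6,fy=2.6))
```

```text
0.7683770954800223 44.949354941709316
```

View pics/s9.png

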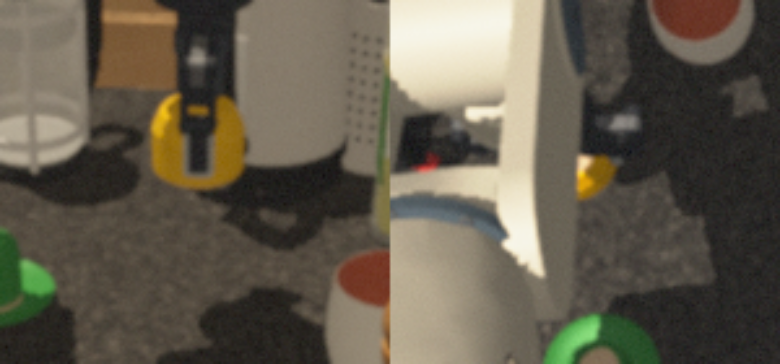

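Yellow hangs upright and centred in the fingers at crop (198,140). I carry it to its saucer.

{"op": "move_arm", "data": {
  "motion": [
    [0, 0, 0, -0.01, 0.0133, 0, 0.06],
    [0, 0, 0, -0.03, 0.04, 0, 0.06],
    [0, 0, 0, -0.055, 0.073, 0, 0.06],
    [0, 0, 0, -0.08, 0.1062, 0, 0.06],
    [0, 0, 0, -0.105, 0.1394, 0, 0.06],
    [0, 0, 0, -0.13, 0.1726, 0, 0.06],
    [0, 0, 0, -0.15, 0.1992, 0, 0.06],
    [0, 0, 0, -0.164, 0.2178, 0, 0.06]
  ]
}}

```text
clock: 24.15
eef_pos: [443.3, -136.1, 127.4]
tcp_rot: [-3.141, 0.002, -0.001]
contact_force: [0.0, -0.1, -1.2]
opening: 0.773
grasp_force: 44.9
```

{"op": "move_arm", "data": {
  "motion": [
    [0, 0, 0, 0, 0, 0.02, 0.06],
    [0, 0, 0, 0, 0, 0.05, 0.06],
    [0, 0, 0, 0, 0, 0.08, 0.06],
    [0, 0, 0, 0, 0, 0.098, 0.06],
    [0, 0, 0, 0, 0, 0.103, 0.06],
    [0, 0, 0, 0, 0, 0.103, 0.06],
    [0, 0, 0, 0, 0, 0.103, 0.06]
  ]
}}

```text
clock: 25.02
eef_pos: [446.2, -135.2, 25.9]
tcp_rot: [3.141, -0.001, -0.0]
contact_force: [-0.6, -0.1, -1.7]
opening: 0.765
grasp_force: 44.9
```

Run:
```python
from rig import sensors,grab_frame
from h import *
s=sensors.sense();print(s["eef_pos"],s["contact_force"],s["clock"])
p,d=grab_frame("side")
cv2.imwrite("pics/s10.png",cv2.resize(p[190:310,150:310,::-1],None,fx=3.5,fy=3.5))
```

```text
[ 446.24133562 -135.17871037   25.88622316] [-0.60125961 -0.06192809 -1.68894781] 25.025
```

View pics/s10.png

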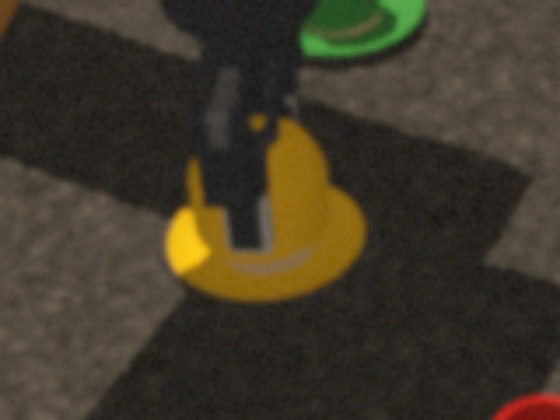

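Yellow is over the saucer centre, the offset of the finger at crop (248,240) being perspective. I lower it.

{"op": "move_arm", "data": {
  "motion": [
    [0, 0, 0, 0, 0, 0.005, 0.06],
    [0, 0, 0, 0, 0, 0.009, 0.06],
    [0, 0, 0, 0, 0, 0.0113, 0.06],
    [0, 0, 0, 0, 0, 0.0113, 0.06]
  ]
}}

```text
clock: 25.58
eef_pos: [445.8, -134.9, 14.3]
tcp_rot: [-3.141, 0.0, 0.0]
contact_force: [-2.7, 0.3, 8.6]
opening: 0.77
grasp_force: 45.9
```

{"op": "move_arm", "data": {
  "motion": [
    [0, 0, 0, 0, 0, 0, 0.07],
    [0, 0, 0, 0, 0, 0, 0.076],
    [0, 0, 0, 0, 0, 0, 0.082],
    [0, 0, 0, 0, 0, 0, 0.085],
    [0, 0, 0, 0, 0, -0.015, 0.085],
    [0, 0, 0, 0, 0, -0.05, 0.085],
    [0, 0, 0, 0, 0, -0.1, 0.085],
    [0, 0, 0, 0, 0, -0.15, 0.085]
  ]
}}

```text
clock: 26.58
eef_pos: [445.7, -134.9, 166.4]
tcp_rot: [3.141, -0.0, -0.0]
contact_force: [0.4, 1.1, 0.5]
opening: 0.997
grasp_force: 0.0
```

{"op": "move_arm", "data": {
  "motion": [
    [0, 0, 0, 0, 0.05, -0.05, 0.085],
    [0, 0, 0, -0.03, 0.1, -0.08, 0.085],
    [0, 0, 0, -0.07, 0.14, -0.1, 0.085],
    [0, 0, 0, -0.07, 0.14, -0.1, 0.085]
  ]
}}

```text
clock: 27.08
eef_pos: [374.5, -277.3, 266.6]
tcp_rot: [3.139, -0.003, -0.004]
contact_force: [0.8, 0.0, -0.0]
opening: 0.995
grasp_force: 0.0
```

Run:
```python
from rig import sensors,grab_frame
from h import *
s=sensors.sense();print(s["eef_pos"],s["contact_force"],s["clock"])
p,d=grab_frame("side");h=cv2.cvtColor(p,cv2.COLOR_RGB2HSV);P=cloud("side",d.astype(float));M=masks(p);v,u=np.mgrid[0:480,0:640]
for k,c,R,ref in(("green",(247,180),26,(449.3,74.6)),("yellow",(227,245),34,(446,-135)),("red",(307,320),26,(604,-309)),("blue",(206,345),34,(459,-364))):
    near=M[k]&(np.hypot(u-c[0],v-c[1])<50)
    q=P[near&(P[...,2]>15)&(P[...,2]<40)];a=P[near&(abs(P[...,2]-55)<4)]
    print(k,"cup",circ(q[:,:2],R)[0].round(1),"rim",[np.round(x,1) for x in circ(a[:,:2])],"saucer ref",ref)
    lo=near&(P[...,2]<12); print("  saucer pts x,y range",np.percentile(P[lo][:,:2],[1,99],axis=0).round(0).tolist())
cv2.imwrite("pics/s11.png",cv2.resize(p[130:410,130:450,::-1],None,fx=2.1,fy=2.1))
```

```text
[ 374.46902066 -277.32691993  266.64457072] [ 0.79479372  0.04308455 -0.03575052] 27.075
green cup [448.3  72.6] rim [array([448.2,  70.6]), np.float64(21.6), np.float64(1.6)] saucer ref (449.3, 74.6)
  saucer pts x,y range [[402.0, 27.0], [496.0, 109.0]]
yellow cup [ 445.4 -137.5] rim [array([ 445.3, -137.5]), np.float64(25.8), np.float64(1.7)] saucer ref (446, -135)
  saucer pts x,y range [[391.0, -182.0], [493.0, -37.0]]
red cup [ 603.2 -311.8] rim [array([ 603.2, -311.7]), np.float64(22.0), np.float64(1.5)] saucer ref (604, -309)
  saucer pts x,y range [[554.0, -356.0], [652.0, -232.0]]
blue cup [ 459. -367.] rim [array([ 458.6, -366.7]), np.float64(26.2), np.float64(1.5)] saucer ref (459, -364)
  saucer pts x,y range [[410.0, -410.0], [505.0, -305.0]]
```

View pics/s11.png

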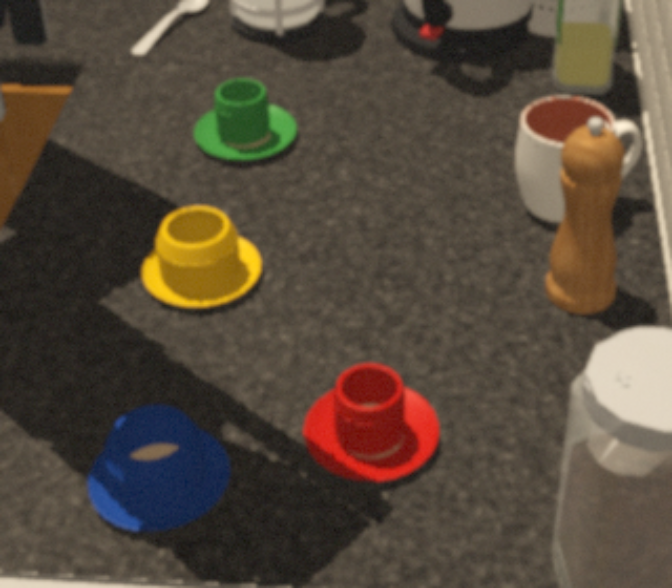

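All four cups stand upright and centred: green (245,115), yellow (200,255), red (370,420), blue (158,465). The mill and mug are unmoved and the arm is clear, so I hand the job in.

```bash
python3 -c "
from rig import order
print(order.sign_off())"
```

```text
the job is handed in; nothing more can be done
None
```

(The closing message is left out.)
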